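# Clip an air pipe onto its board

### The arm

A 6-joint arm with a two-finger parallel gripper is mounted at the origin on the work surface. World frame = base frame: x ahead of the robot, y to its left, z up, the work surface at z = 0. Lengths are in m, angles in rad, forces in N, time in s.
With the tool pointing down it reaches from about 0.35 to 0.85 m from the base axis. Payload 8.1 kg.
Tool frame: the origin (TCP) lies between the finger pads; the fingertips stand 25 mm ahead of it and the grasp point (between the pads) lies 6 mm ahead of it; z points along the fingers, y is the line along which they close (so a half turn about z gives the same grasp; the last joint's range is limited). The gripper opens to 85 mm and grips with 20 to 120 N. Pads are 22 mm wide; open, the fingers measure 114 mm over their backs; the gripper's body (76 mm by 85 mm) begins 54 mm behind the grasp point. The pads swing forward as they close: fully open they stand 13 mm farther back than shut.
Start: joints at [-1.345, 0.13, 1.488, -0, 1.523, -0.085], TCP at [0.184, -0.571, 0.256] pointing down, gripper open.
Joint ranges: [-2.96, 2.96], [-0.89, 2.26], [0.02, 2.5], [-1.34, 4.48], [0, 2.73], [-2.66, 2.66]. Speed limits (rad/s): [2.39, 2.39, 2.79, 3.14, 3.14, 3.14].

### API

Orientations are given as a unit quaternion [w, x, y, z].
In Python, from station import manip, camera, camera_model, order gives the robot as it stands.
- The arm moves only by the tool arm_command, never from a script. Its argument "targets" is a list of rows, each an object with "xyz": the shift along the world's x, y, z in cm, a list of three; "spin": the turn about the world's z in degrees; "fingers": the closure, from 0 (fully open) to 1 (shut). A call has 1 to 12 rows; each row shifts and turns the commanded pose from where the row before left it; what a row does not reach is not made up. A row lasts 1/8 s, in which the tool goes at most 62.5 mm and 10.7 degrees, less where a joint would pass 70% of its speed; a pose out of reach is approached as far as the arm can. A call is refused whole if a number of a shift passes 6.25 or a number of a turn 10.7, either way. A call with a gripper value outside its range is refused whole. The fingers move at their own pace and stop on an object; "force" is the grip in N (left out, the last holds). Time passes only in rows, so rows that do not move let the fingers close. It gives the time, the measured TCP pose, the force, the opening and the grip force at its end, in the units of the state.
- manip.sense(): the state, without advancing time (a new reading comes with each control period).
- camera(name): name is "side" or "top" or "wrist"; returns the picture (420x560x3 uint8, blue, green, red); there is no depth.
- camera_model(name): a dict with "camera_matrix" (3x3 intrinsics, pixels), "extrinsics" (4x4, takes a point from world to camera coordinates); the wrist camera has in their place "hand_eye" (4x4, takes a point from camera to tool coordinates, whose origin is the TCP and whose axes are the flange's). Camera axes: x right, y up, looking along -z (the intrinsics and any distortion apply to the point x, -y, -z); pixel columns grow to the right and rows downward; lengths in m; the calibration is good to about 2 mm. A picture is of the moment at which its call begins: read the wrist's pose just before it. camera_model takes no time and is no camera call.
- order.job_done(): hands the job in; it is judged then, once.
The state is a dict: "time": time; "joints": joint angles; "qd": joint speeds; "joint_efforts": joint torques, N m; "ee_pos": TCP position; "tool_rot": TCP orientation; "force": force on the tool from outside, world axes, zero at the start; "ft_torque": the same for the moment, N m; "finger_gap": finger opening in m; "grip_force": force on a finger pad.
Only numpy, scipy, OpenCV 4.12 (cv2) and the standard library are available. Lean on these libraries where they do the work, as an engineer would, in place of code of your own. Each camera call takes 0.05 s, during which the arm holds its last target. There are 200 camera calls.

### The job

Lay the loose aluminium air pipe into the two open pipe clips on the plywood board, with its end nuts outside the clips, then fold each clip's strap over the pipe and press its lip down until it snaps shut and stays. Leave the wrench, the pipe cutter, the tin of screws and the spare nut where they lie.

Things in the scene. Friction and masses are not known exactly. Their poses are not given: they have to be found in the camera images.
- board: Plywood board 430 x 250 x 18 mm, flat, fixed to the bench; origin at the centre of its underside, x along its length, z up, top at 18 mm. Along y = +68 mm runs a finished line (fixed pipe, two shut clips, up to 45 mm above the top, outlet block at the +x end). Along y = -38 mm are the two open clips, a at x = -80 and b at x = +80: lips on the -y side, hinges on the +y side.
- pipe: The loose pipe: straight aluminium tube, 28 mm outside diameter, 304 mm long, 0.2 to 0.35 kg, with a brass hexagon nut (36 mm across flats) at each end, 126 to 150 mm from the middle. Origin on the axis at mid length, x along the axis. It lies on its nuts on the rubber mat, axis 22 mm above the bench, and does not roll. Either end may go either way.
- mat: Black rubber bench mat 360 x 300 x 4 mm, fixed, under the pipe, the wrench and the pipe cutter; origin at the centre of its underside, x along its length.
- line_mid (a point): The point midway between the two open saddles where the pipe's middle belongs, on the pipe axis when laid in, 43 mm above the bench; axes as the board's. Between the clips the board is bare for 130 mm along the pipe, for the fingers.
- clip_a_seat (a point): Where the pipe's axis lies in clip a: centre of its open saddle, 25 mm above the board's top; axes as the board's (y towards the hinge). The saddle is a U of radius 14.6 mm, 24 mm long in x, with walls flared to a mouth 34 mm wide and rims 27 mm above the board; grey foot 26 x 78 mm; a catch post 28 mm high stands 24 to 30 mm out on the -y side.
- clip_b_seat (a point): Where the pipe's axis lies in clip b: centre of its open saddle, 25 mm above the board's top; axes as the board's (y towards the hinge). The saddle is a U of radius 14.6 mm, 24 mm long in x, with walls flared to a mouth 34 mm wide and rims 27 mm above the board; grey foot 26 x 78 mm; a catch post 28 mm high stands 24 to 30 mm out on the -y side.
- clip_a_hinge (a point): On the hinge line of strap a, which runs along the board's x axis: 21 mm to the +y side of the saddle centre, 27 mm above the board's top; axes as the board's. Standing open, the strap reaches up to 90 mm above the board and back to 60 mm from the saddle centre.
- clip_b_hinge (a point): On the hinge line of strap b, which runs along the board's x axis: 21 mm to the +y side of the saddle centre, 27 mm above the board's top; axes as the board's. Standing open, the strap reaches up to 90 mm above the board and back to 60 mm from the saddle centre.
- strap_a (a joint): Angle of the strap of clip a (-x end of the board): 0 shut, 1.57 upright, stop at 2.3; starts open at 1.65 to 2.15, leaning back from its saddle. A weak spring (under 1 N at the lip) lifts it again if let go too soon; below 0.19 its bead meets the sprung catch, about 7 N down on the lip snaps it in, and it stays at 0. It cannot shut while the pipe is not down in the saddle.
- strap_b (a joint): Angle of the strap of clip b (+x end of the board): 0 shut, 1.57 upright, stop at 2.3; starts open at 1.65 to 2.15, leaning back from its saddle. A weak spring (under 1 N at the lip) lifts it again if let go too soon; below 0.19 its bead meets the sprung catch, about 7 N down on the lip snaps it in, and it stays at 0. It cannot shut while the pipe is not down in the saddle.
- strap_a_lip (a point): Where strap a is pressed: middle of the top face of the flat ribbed thumb lip (24 x 19 mm) at its free end, 53 mm from the hinge line; moves with the strap. Shut, it lies 33 mm above the board's top, 31.5 mm from the pipe axis on the board's -y side. The strap is a white plastic half hoop 22 mm wide, 45 mm above the board at its crown when shut.
- strap_b_lip (a point): Where strap b is pressed: middle of the top face of the flat ribbed thumb lip (24 x 19 mm) at its free end, 53 mm from the hinge line; moves with the strap. Shut, it lies 33 mm above the board's top, 31.5 mm from the pipe axis on the board's -y side. The strap is a white plastic half hoop 22 mm wide, 45 mm above the board at its crown when shut.
- wrench: Steel wrench, 200 mm long, lying on the mat beside the pipe (about 118 mm to the mat's +y side); bystander. Origin at its underside, x along it.
- cutter: Pipe cutter, about 155 mm long, 40 mm wide, 25 mm high, aluminium with a black knob, lying on the mat about 118 mm to the -y side; bystander. Origin at its underside, x along it.
- tin: Square steel tin of screws, 50 x 50 x 22 mm, loose on the board's corner at about x = -180, y = -95 mm of the board; bystander. Origin at the centre of its underside.
- spare_nut: Loose brass hexagon nut, 42 mm over corners, 22 mm high, standing on the board's corner at about x = 186, y = -96 mm; bystander. Origin at the centre of its underside.

How it is judged:
By the outcome, as a careful person would: the job done as asked, in the order asked, and still so for the second after the job is handed in, with the robot touching nothing.
It also fails if it takes over 58 s, if anything falls off the work surface, if the arm or the gripper's body presses on something with over 40 N, if the wrist force passes 120 N, or if a joint passes its speed limit or range.

## Working session

There is one attempt and no reset: what is moved stays moved. The work goes in short steps, Python scripts to look and compute and a tool call to move; the robot and the scene stay as the last step left them, time stands still between calls to the robot, and variables do not carry over. Pictures are saved under pics/ and viewed, at most 10 in all, crops included, and the job is handed in when it is done.

Besides the shell and the picture viewer there is one more tool, called after "Emit:" as name([rows], argument=value, ...), one row to a line, values as JSON. arm_command: Moves the arm, as the interface text tells. Its arguments: {"type":"object","properties":{"targets":{"type":"array"},"force":{"type":"number"}},"required":["targets"]}

```bash
mkdir -p pics
cat > h.py <<'E'
from station import manip, camera, camera_model, order
import numpy as np, cv2
def ray(name,u,v,z):
    m=camera_model(name);K=np.array(m["camera_matrix"]);E=np.array(m["extrinsics"])
    d=np.array(m.get("distortion",np.zeros(5)),float).ravel()
    p=cv2.undistortPoints(np.array([[[u,v]]],float),K,d)[0,0]
    r=E[:3,:3].T@np.array([p[0],-p[1],-1]);c=-E[:3,:3].T@E[:3,3]
    return c+r*(z-c[2])/r[2]
def proj(name,P):
    m=camera_model(name);K=np.array(m["camera_matrix"]);E=np.array(m["extrinsics"])
    q=E[:3,:3]@np.array(P)+E[:3,3];q=np.array([q[0],-q[1],-q[2]]);d=np.array(m.get("distortion",np.zeros(5)),float).ravel()
    return cv2.projectPoints(q.reshape(1,3),np.zeros(3),np.zeros(3),K,d)[0].ravel()
E
python3 - <<'E'
from h import *
for n in("top","side"): cv2.imwrite(f"pics/{n}0.png",cv2.resize(camera(n),(800,600)))
for n in("top","wrist"): print({k:np.round(v,3).tolist() if not isinstance(v,str) else v for k,v in camera_model(n).items()})
s=manip.sense();print(s["time"],s["ee_pos"],s["tool_rot"],s["force"])
E
```

```text
{'camera_matrix': [[458.485, 0.0, 279.762], [0.0, 458.485, 203.053], [0.0, 0.0, 1.0]], 'extrinsics': [[0.013, -0.999, -0.033, 0.023], [0.982, 0.006, 0.19, -0.55], [-0.19, -0.035, 0.981, -0.916], [0.0, 0.0, 0.0, 1.0]]}
{'camera_matrix': [[325.5, 0.0, 286.742], [0.0, 325.5, 209.912], [0.0, 0.0, 1.0]], 'hand_eye': [[0.001, 0.957, 0.291, 0.074], [1.0, -0.001, -0.0, 0.0], [0.0, 0.291, -0.957, -0.118], [0.0, 0.0, 0.0, 1.0]]}
0.1 [ 0.18338765 -0.57079994  0.25532716] [-8.52575107e-04  9.87951139e-01  1.54763736e-01 -7.82558598e-05] [ 0.07405641 -0.15313866 -0.32741415]
```

View pics/top0.png

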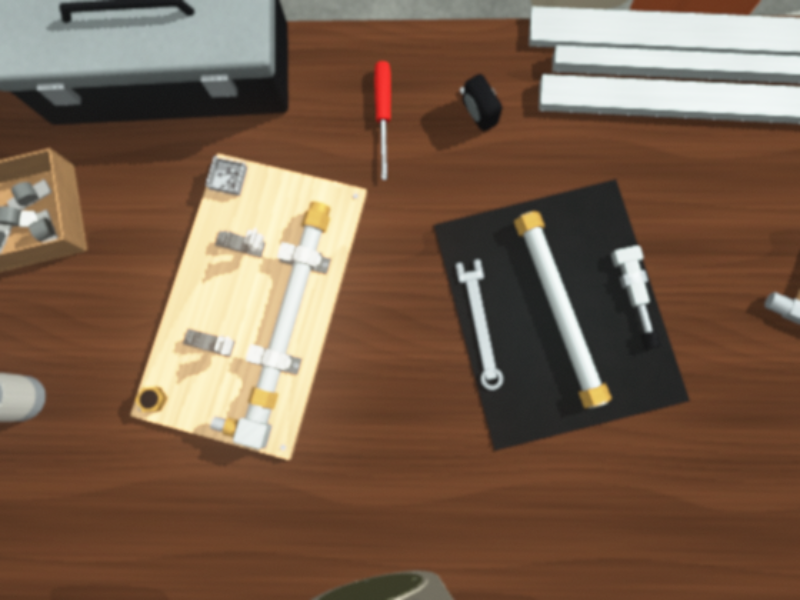

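View pics/side0.png

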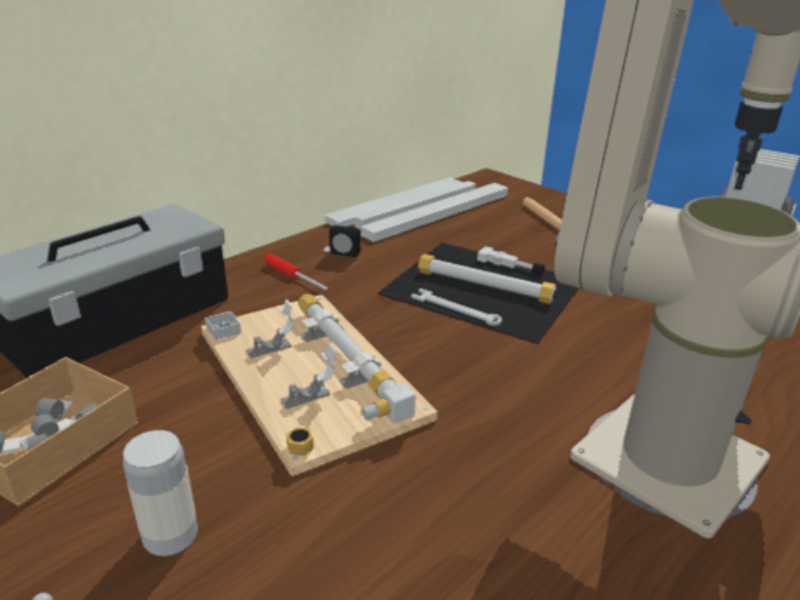

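The top view shows the board's corners at about (217,154), (367,188), (291,460), (131,417). The tin end (-x) is far from the robot and the finished line is on the right. The pipe runs between its nuts at (530,223) and (595,395).

Run:
```python
from h import *
k=.7
C=np.array([ray("top",u*k,v*k,.018)[:2] for u,v in[(217,154),(367,188),(291,460),(131,417)]])
L=np.array([[-215,-125],[-215,125],[215,125],[215,-125]])/1e3
H=cv2.estimateAffinePartial2D(L,C)[0];print(C.round(3),H.round(4),np.hypot(*H[:,0]),np.degrees(np.arctan2(H[1,0],H[0,0])))
print((L@H[:,:2].T+H[:,2]-C).round(4))
for p in([-.08,-.038],[.08,-.038],[0,-.038]):print(p,(H[:,:2]@p+H[:,2]).round(4))
P=[ray("top",u*k,v*k,.026)[:2] for u,v in[(530,224),(595,394)]]
d=P[0]-P[1];print(np.round(P,4),np.mean(P,0),np.hypot(*d),np.degrees(np.arctan2(d[1],d[0])))
```

```text
[[0.778 0.327]
 [0.721 0.083]
 [0.301 0.186]
 [0.36  0.43 ]] [[-0.9748 -0.2369  0.5401]
 [ 0.2369 -0.9748  0.2564]] 1.0031682470963028 166.341920813413
[[ 0.001   0.0001]
 [-0.0008  0.0005]
 [-0.0003 -0.0002]
 [ 0.0001 -0.0005]]
[-0.08, -0.038] [0.6271 0.2745]
[0.08, -0.038] [0.4712 0.3124]
[0, -0.038] [0.5491 0.2934]
[[ 0.6599 -0.1708]
 [ 0.4019 -0.2588]] [ 0.53092815 -0.21480233] 0.272593875313812 18.840464777577317
```

Emit:
arm_command([
  {"xyz": [3.86,3.95,-0.6],"spin": 0.2,"fingers": 0.3},
  {"xyz": [3.86,3.95,-0.6],"spin": 0.2,"fingers": 0.3},
  {"xyz": [3.86,3.95,-0.6],"spin": 0.2,"fingers": 0.3},
  {"xyz": [3.86,3.95,-0.6],"spin": 0.2,"fingers": 0.3},
  {"xyz": [3.86,3.95,-0.6],"spin": 0.2,"fingers": 0.3},
  {"xyz": [3.86,3.95,-0.6],"spin": 0,"fingers": 0.3},
  {"xyz": [3.86,3.95,-0.6],"spin": 0,"fingers": 0.3},
  {"xyz": [3.86,3.95,-0.6],"spin": 0,"fingers": 0.3},
  {"xyz": [3.86,3.95,-0.6],"spin": 0,"fingers": 0.3},
  {"xyz": [0,0,0],"spin": 0,"fingers": 0.3},
  {"xyz": [0,0,0],"spin": 0,"fingers": 0.3},
])

```text
time: 1.48
ee_pos: [0.5305, -0.2157, 0.2018]
tool_rot: [-0.0, 0.986, 0.164, -0.001]
force: [-0.0, -0.8, -0.5]
finger_gap: 0.0597
grip_force: 0.0
```

```bash
cat >> h.py <<'E'
from scipy.spatial.transform import Rotation as R
def st():
    s=manip.sense();q=s["tool_rot"];r=R.from_quat([q[1],q[2],q[3],q[0]]);x=r.as_matrix()[:,0]
    print("t",round(s["time"],2),"p",np.round(s["ee_pos"],4),"yaw",round(np.degrees(np.arctan2(x[1],x[0])),2),"F",np.round(s["force"],1),"gap",round(s["finger_gap"],4),round(s["grip_force"],1))
    return np.array(s["ee_pos"]),r.as_matrix()
def wproj(p,M,P):
    m=camera_model("wrist");h=np.array(m["hand_eye"]);K=np.array(m["camera_matrix"])
    q=h[:3,:3].T@(M.T@(np.array(P)-p)-h[:3,3]);return K[0,0]*q[0]/-q[2]+K[0,2],K[1,1]*-q[1]/-q[2]+K[1,2]
def wray(p,M,u,v,z):
    m=camera_model("wrist");h=np.array(m["hand_eye"]);K=np.array(m["camera_matrix"])
    d=M@h[:3,:3]@np.array([(u-K[0,2])/K[0,0],-(v-K[1,2])/K[1,1],-1]);c=p+M@h[:3,3]
    return c+d*(z-c[2])/d[2]
E
python3 - <<'E'
from h import *
p,M=st();cv2.imwrite("pics/w1.png",cv2.resize(camera("wrist"),(800,600)))
E
```

```text
t 1.48 p [ 0.5305 -0.2157  0.2018] yaw 18.86 F [-0.  -0.8 -0.5] gap 0.0597 0.0
```

View pics/w1.png

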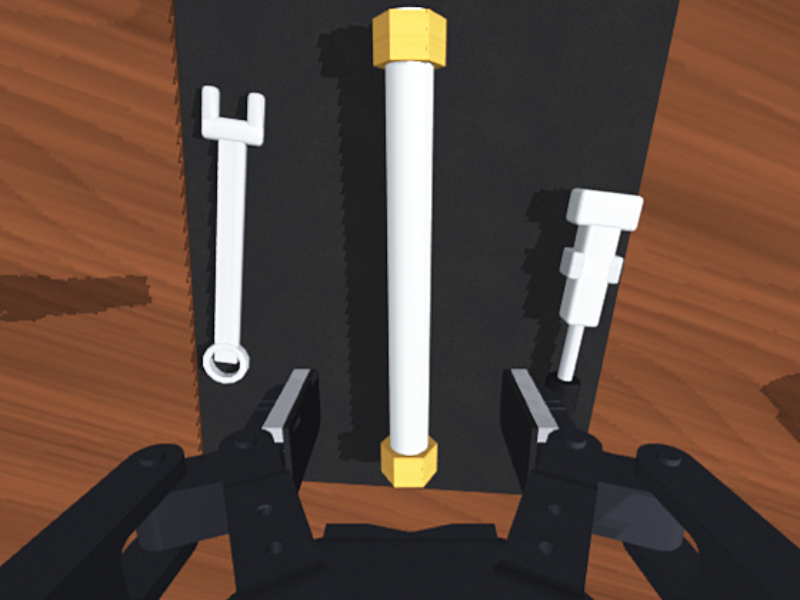

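The pipe is centred between the fingers (column 409 against centre 409.6) and parallel to them, so I go down.

Emit:
arm_command([
  {"xyz": [0,0.05,-5],"spin": 0,"fingers": 0.3},
  {"xyz": [0,0,-5],"spin": 0,"fingers": 0.3},
  {"xyz": [0,0,-4],"spin": 0,"fingers": 0.3},
  {"xyz": [0,0,-2.3],"spin": 0,"fingers": 0.3},
  {"xyz": [0,0,-0.6],"spin": 0,"fingers": 0.3},
  {"xyz": [0,0,0],"spin": 0,"fingers": 0.7},
  {"xyz": [0,0,0],"spin": 0,"fingers": 1},
  {"xyz": [0,0,0],"spin": 0,"fingers": 1},
  {"xyz": [0,0,0],"spin": 0,"fingers": 1},
  {"xyz": [0,0,0],"spin": 0,"fingers": 1},
], force=70)

```text
time: 2.78
ee_pos: [0.532, -0.2162, 0.0353]
tool_rot: [0.001, 0.987, 0.163, 0.001]
force: [-3.0, -0.3, 7.3]
finger_gap: 0.0259
grip_force: 69.6
```

```bash
python3 -c "
from h import *
st()"
```

```text
t 2.77 p [ 0.532  -0.2162  0.0353] yaw 18.81 F [-3.  -0.3  7.3] gap 0.0259 69.6
```

Emit:
arm_command([
  {"xyz": [0,0,2],"spin": 0,"fingers": 1},
  {"xyz": [0,0,5],"spin": 0,"fingers": 1},
  {"xyz": [0,0,5],"spin": 0,"fingers": 1},
  {"xyz": [0,1,4.5],"spin": 0,"fingers": 1},
  {"xyz": [0.2,5.5,0],"spin": -4,"fingers": 1},
  {"xyz": [0.2,5.5,0],"spin": -4,"fingers": 1},
  {"xyz": [0.2,5.5,0],"spin": -4,"fingers": 1},
  {"xyz": [0.2,5.5,0],"spin": -4,"fingers": 1},
  {"xyz": [0.2,5.5,0],"spin": -4,"fingers": 1},
  {"xyz": [0.2,5.5,0],"spin": -4,"fingers": 1},
  {"xyz": [0.2,5.5,0],"spin": -4,"fingers": 1},
  {"xyz": [0.2,5.5,0],"spin": -4,"fingers": 1},
])

```text
time: 4.28
ee_pos: [0.5466, 0.2367, 0.1997]
tool_rot: [-0.0, 0.993, -0.116, 0.001]
force: [0.2, -0.5, -2.7]
finger_gap: 0.0256
grip_force: 69.6
```

Emit:
arm_command([
  {"xyz": [0.1,5,0],"spin": -0.5,"fingers": 1},
  {"xyz": [0,0.9,0],"spin": 0,"fingers": 1},
  {"xyz": [0,0,0],"spin": 0,"fingers": 1},
  {"xyz": [0,0,0],"spin": 0,"fingers": 1},
])

```text
time: 4.78
ee_pos: [0.5481, 0.2925, 0.1986]
tool_rot: [0.0, 0.993, -0.12, 0.0]
force: [-0.3, 0.0, -3.0]
finger_gap: 0.026
grip_force: 69.7
```

Run:
```python
from h import *
p,M=st();cv2.imwrite("pics/w2.png",cv2.resize(camera("wrist"),(800,600)))
np.savez("w2",p=p,M=M)
for P in([.6271,.2745,.045],[.4712,.3124,.045]):print(np.array(wproj(p,M,P))/.7)
```

```text
t 4.78 p [0.5481 0.2925 0.1986] yaw -13.75 F [-0.3  0.  -3. ] gap 0.026 69.7
[406.91856588 146.00570132]
[407.42166    403.85754489]
```

View pics/w2.png

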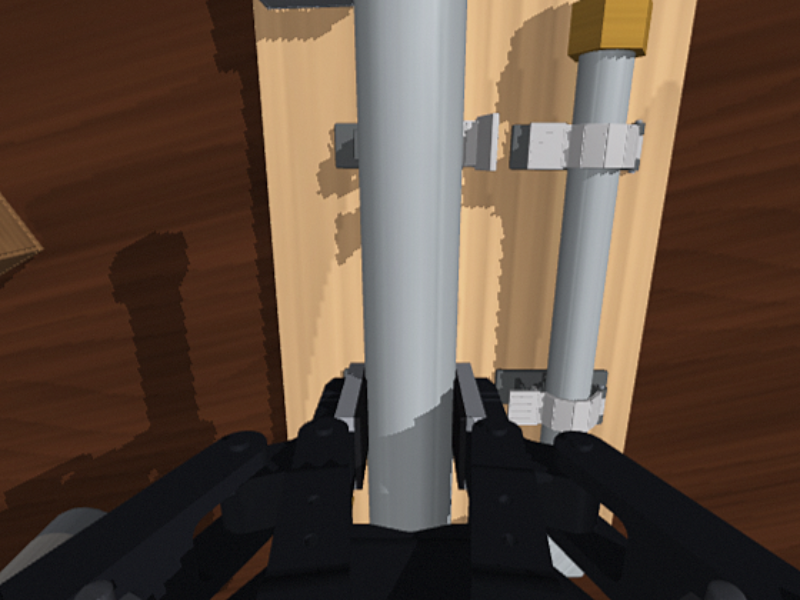

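The pipe is held straight over the line. Foot a's left end is at about (335,145), and the board edges run (262,60)–(283,420) and (690,60)–(628,420). I check the board pose with these.

Run:
```python
from h import *
f=np.load("w2.npz");p,M=f["p"],f["M"]
H=np.array([[-0.9748,-0.2369,0.5401],[0.2369,-0.9748,0.2564]]);A=H[:,:2]/1.0032
def b(u,v,z): return (A.T@(wray(p,M,u*.7,v*.7,z)[:2]-H[:,2])*1e3).round(1)
for u,v,z in[(259,60,.018),(283,420,.018),(688,60,.018),(628,420,.018),(335,125,.02),(335,167,.02),(608,60,.043),(571,370,.043),(511,125,.024),(511,168,.024)]:print(u,v,b(u,v,z))
print("tcp",(A.T@(p[:2]-H[:,2])*1e3).round(1))
img=camera("wrist");cv2.imwrite("pics/w3.png",cv2.resize(img[40:240,160:480],None,fx=2.5,fy=2.5,interpolation=2))
```

```text
259 60 [-128.3 -124. ]
283 420 [ 108.6 -128.9]
688 60 [-128.3  125. ]
628 420 [108.8 122.4]
335 125 [-92.8 -81.3]
335 167 [-68.7 -82.4]
608 60 [-123.7   68.9]
571 370 [56.9 67.4]
511 125 [-92.5  23.2]
511 168 [-68.1  24.8]
tcp [  0.8 -36.9]
```

View pics/w3.png

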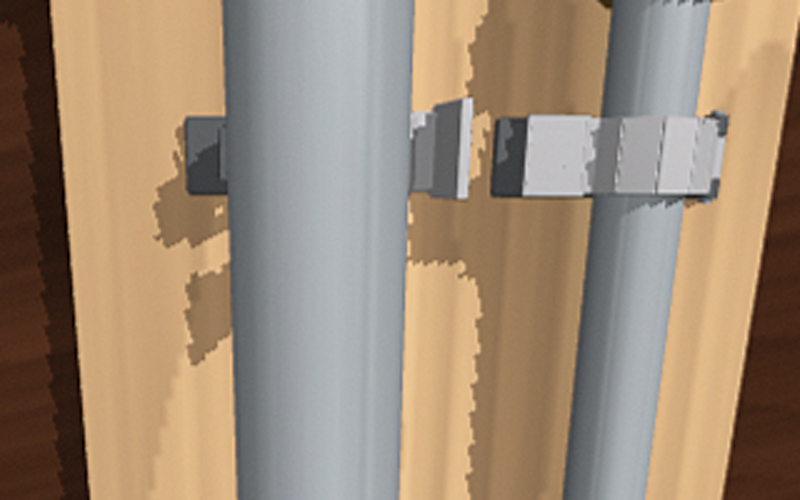

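Emit:
arm_command([
  {"xyz": [0.05,0.15,-4],"spin": -0.3,"fingers": 1},
  {"xyz": [0,0,-4],"spin": 0,"fingers": 1},
  {"xyz": [0,0,-2.5],"spin": 0,"fingers": 1},
  {"xyz": [0,0,-1.2],"spin": 0,"fingers": 1},
  {"xyz": [0,0,-0.7],"spin": 0,"fingers": 1},
  {"xyz": [0,0,-0.6],"spin": 0,"fingers": 1},
  {"xyz": [0,0,-0.6],"spin": 0,"fingers": 1},
  {"xyz": [0,0,0],"spin": 0,"fingers": 1},
])

```text
time: 5.88
ee_pos: [0.5483, 0.2953, 0.0621]
tool_rot: [0.0, 0.993, -0.122, -0.0]
force: [-0.0, -0.6, -3.0]
finger_gap: 0.0257
grip_force: 69.8
```

Run:
```python
from h import *
p,M=st()
cv2.imwrite("pics/w4.png",cv2.resize(np.hstack([camera("wrist")[0:260,130:430],cv2.resize(camera("side")[190:350,130:310],None,fx=1.6,fy=1.625)]),None,fx=1.3,fy=1.3))
```

```text
t 5.88 p [0.5483 0.2953 0.0621] yaw -13.99 F [-0.  -0.6 -3. ] gap 0.0257 69.8
```

View pics/w4.png

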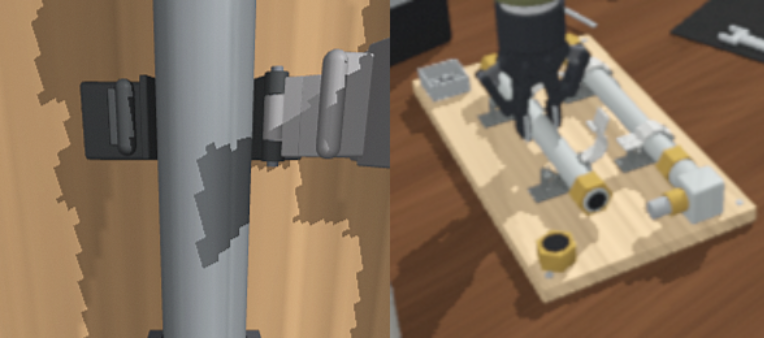

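The pipe sits between the walls of clip a (pipe columns 157–253, walls about 140–265). I lower it the last bit.

Emit:
arm_command([
  {"xyz": [0,-0.05,-0.3],"spin": 0,"fingers": 1},
  {"xyz": [0,0,-0.3],"spin": 0,"fingers": 1},
  {"xyz": [0,0,-0.2],"spin": 0,"fingers": 1},
  {"xyz": [0,0,0],"spin": 0,"fingers": 1},
])

```text
time: 6.48
ee_pos: [0.5488, 0.2953, 0.0563]
tool_rot: [-0.0, 0.993, -0.122, 0.0]
force: [-6.6, -1.1, 11.1]
finger_gap: 0.0257
grip_force: 71.5
```

The upward contact force rose to about 11 N, so the pipe is seated. I release and rise.

Emit:
arm_command([
  {"xyz": [0,0,0],"spin": 0,"fingers": 0.45},
  {"xyz": [0,0,0],"spin": 0,"fingers": 0.4},
  {"xyz": [0,0,0],"spin": 0,"fingers": 0.4},
  {"xyz": [0,0,2],"spin": 0,"fingers": 0.4},
  {"xyz": [0,0,4],"spin": 0,"fingers": 0.4},
  {"xyz": [0,0,5],"spin": 0,"fingers": 0.4},
  {"xyz": [0,0,4],"spin": 0,"fingers": 1},
  {"xyz": [0,0,0],"spin": 0,"fingers": 1},
  {"xyz": [0,0,0],"spin": 0,"fingers": 1},
  {"xyz": [0,0,0],"spin": 0,"fingers": 1},
])

```text
time: 7.72
ee_pos: [0.5475, 0.2943, 0.2027]
tool_rot: [0.001, 0.993, -0.122, -0.001]
force: [-0.2, 0.8, -1.1]
finger_gap: 0.0002
grip_force: 0.0
```

Run:
```python
from h import *
p,M=st();np.savez("w5",p=p,M=M)
cv2.imwrite("pics/w5.png",cv2.resize(camera("wrist"),(800,600)))
```

```text
t 7.72 p [0.5475 0.2943 0.2027] yaw -13.99 F [-0.2  0.8 -1.1] gap 0.0002 0.0
```

View pics/w5.png

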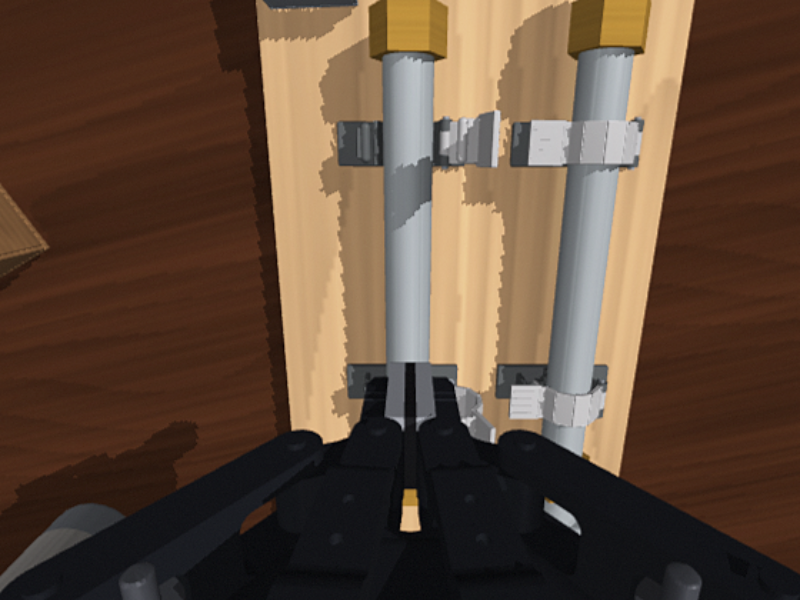

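The pipe lies in both clips with its nuts outside, and both straps stand open on the +y side. Strap a's lip edge is at (497,140). The closed fingertips go behind strap a.

Emit:
arm_command([
  {"xyz": [2,-3.1,0],"spin": 0,"fingers": 1},
  {"xyz": [2,-3.1,0],"spin": 0,"fingers": 1},
  {"xyz": [2,-3.2,-2.5],"spin": 0,"fingers": 1},
  {"xyz": [0,0,-5],"spin": 0,"fingers": 1},
  {"xyz": [0,0,-3],"spin": 0,"fingers": 1},
  {"xyz": [0,0,0],"spin": 0,"fingers": 1},
  {"xyz": [0,0,0],"spin": 0,"fingers": 1},
])

```text
time: 8.65
ee_pos: [0.6089, 0.201, 0.1003]
tool_rot: [-0.0, 0.993, -0.122, 0.0]
force: [0.4, -0.2, 1.3]
finger_gap: 0.0
grip_force: 0.0
```

Run:
```python
from h import *
p,M=st()
cv2.imwrite("pics/w6.png",np.hstack([cv2.resize(camera("wrist"),(400,300)),cv2.resize(camera("side")[150:360,130:340],None,fx=1.9,fy=300/210)]))
```

```text
t 8.65 p [0.6089 0.201  0.1003] yaw -13.98 F [ 0.4 -0.2  1.3] gap 0.0 0.0
```

View pics/w6.png

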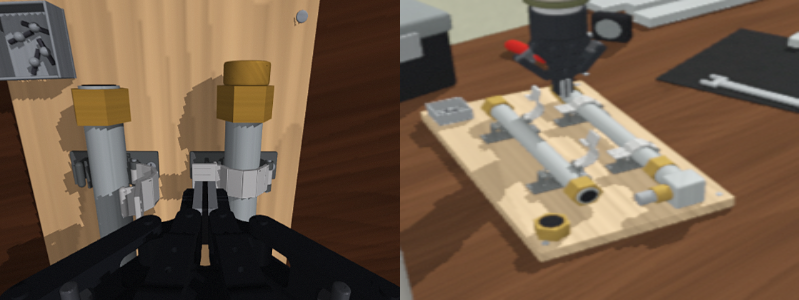

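Emit:
arm_command([
  {"xyz": [0.36,1.44,-0.1],"spin": 0,"fingers": 1},
  {"xyz": [0.36,1.44,-0.1],"spin": 0,"fingers": 1},
  {"xyz": [0.36,1.44,-0.1],"spin": 0,"fingers": 1},
  {"xyz": [0.36,1.44,0],"spin": 0,"fingers": 1},
  {"xyz": [0.36,1.44,0],"spin": 0,"fingers": 1},
  {"xyz": [0.16,0.63,-0.3],"spin": 0,"fingers": 1},
  {"xyz": [0.16,0.63,-0.3],"spin": 0,"fingers": 1},
  {"xyz": [0.29,1.16,-0.3],"spin": 0,"fingers": 1},
  {"xyz": [0.29,1.16,-0.2],"spin": 0,"fingers": 1},
  {"xyz": [0,0,0],"spin": 0,"fingers": 1},
])

```text
time: 10.0
ee_pos: [0.6353, 0.3094, 0.0847]
tool_rot: [-0.0, 0.993, -0.121, -0.0]
force: [0.6, 0.8, 0.3]
finger_gap: -0.0003
grip_force: 0.4
```

Run:
```python
from h import *
p,M=st()
cv2.imwrite("pics/w7.png",np.hstack([cv2.resize(camera("wrist"),(400,300)),cv2.resize(camera("side")[190:340,130:280],None,fx=2.6,fy=2)]))
```

```text
t 10.0 p [0.6353 0.3094 0.0847] yaw -13.95 F [0.6 0.8 0.3] gap -0.0003 0.4
```

View pics/w7.png

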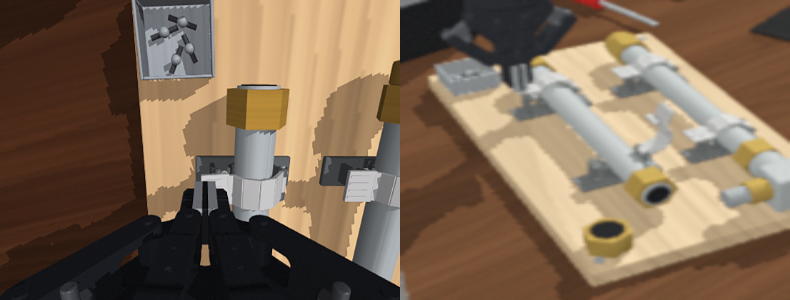

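Strap a is folded over the pipe, with the finger on its lip. I press down.

Emit:
arm_command([
  {"xyz": [0,0,-0.4],"spin": 0,"fingers": 1},
  {"xyz": [0,0,-0.3],"spin": 0,"fingers": 1},
  {"xyz": [0,0,-0.3],"spin": 0,"fingers": 1},
  {"xyz": [0,0,-0.2],"spin": 0,"fingers": 1},
  {"xyz": [0,0,0],"spin": 0,"fingers": 1},
])

```text
time: 10.72
ee_pos: [0.6357, 0.3082, 0.0751]
tool_rot: [0.0, 0.993, -0.122, 0.0]
force: [-5.6, -2.7, 14.7]
finger_gap: -0.0
grip_force: 7.2
```

Emit:
arm_command([
  {"xyz": [0,0,-0.2],"spin": 0,"fingers": 1},
  {"xyz": [0,0,-0.1],"spin": 0,"fingers": 1},
  {"xyz": [0,0,0],"spin": 0,"fingers": 1},
])

```text
time: 11.1
ee_pos: [0.6361, 0.3083, 0.0745]
tool_rot: [-0.0, 0.993, -0.122, 0.001]
force: [-13.0, -6.2, 27.8]
finger_gap: 0.0002
grip_force: 13.9
```

Emit:
arm_command([
  {"xyz": [0,0,2],"spin": 0,"fingers": 1},
  {"xyz": [0,0,5],"spin": 0,"fingers": 1},
  {"xyz": [0,0,5],"spin": 0,"fingers": 1},
  {"xyz": [-4.6,-1.75,0],"spin": 0,"fingers": 1},
  {"xyz": [-4.6,-1.75,0],"spin": 0,"fingers": 1},
  {"xyz": [-4.6,-1.75,0],"spin": 0,"fingers": 1},
  {"xyz": [-4.6,-1.75,0],"spin": 0,"fingers": 1},
  {"xyz": [0,0,0],"spin": 0,"fingers": 1},
  {"xyz": [0,0,0],"spin": 0,"fingers": 1},
])

```text
time: 12.22
ee_pos: [0.452, 0.2385, 0.1908]
tool_rot: [-0.0, 0.993, -0.122, 0.001]
force: [0.1, 1.1, 0.6]
finger_gap: 0.0001
grip_force: 0.0
```

Emit:
arm_command([
  {"xyz": [0,0,-5],"spin": 0,"fingers": 1},
  {"xyz": [0,0,-3.2],"spin": 0,"fingers": 1},
  {"xyz": [0,0,-1],"spin": 0,"fingers": 1},
  {"xyz": [0,0,0],"spin": 0,"fingers": 1},
  {"xyz": [0,0,0],"spin": 0,"fingers": 1},
])

```text
time: 12.85
ee_pos: [0.4529, 0.2391, 0.1001]
tool_rot: [-0.001, 0.993, -0.122, 0.001]
force: [-0.7, -0.1, 0.2]
finger_gap: 0.0
grip_force: 0.0
```

Emit:
arm_command([
  {"xyz": [0.36,1.44,-0.1],"spin": 0,"fingers": 1},
  {"xyz": [0.36,1.44,-0.1],"spin": 0,"fingers": 1},
  {"xyz": [0.36,1.44,-0.1],"spin": 0,"fingers": 1},
  {"xyz": [0.36,1.44,0],"spin": 0,"fingers": 1},
  {"xyz": [0.36,1.44,0],"spin": 0,"fingers": 1},
  {"xyz": [0.16,0.63,-0.3],"spin": 0,"fingers": 1},
  {"xyz": [0.16,0.63,-0.3],"spin": 0,"fingers": 1},
  {"xyz": [0.29,1.16,-0.3],"spin": 0,"fingers": 1},
  {"xyz": [0.29,1.16,-0.2],"spin": 0,"fingers": 1},
  {"xyz": [0,0,0],"spin": 0,"fingers": 1},
])

```text
time: 14.1
ee_pos: [0.478, 0.3467, 0.0834]
tool_rot: [0.0, 0.993, -0.122, -0.001]
force: [-0.3, 0.3, -0.2]
finger_gap: -0.0001
grip_force: 0.0
```

Emit:
arm_command([
  {"xyz": [0,0,-0.4],"spin": 0,"fingers": 1},
  {"xyz": [0,0,-0.3],"spin": 0,"fingers": 1},
  {"xyz": [0,0,-0.3],"spin": 0,"fingers": 1},
  {"xyz": [0,0,-0.2],"spin": 0,"fingers": 1},
  {"xyz": [0,0,-0.2],"spin": 0,"fingers": 1},
  {"xyz": [0,0,0],"spin": 0,"fingers": 1},
])

```text
time: 14.85
ee_pos: [0.479, 0.3462, 0.0743]
tool_rot: [0.0, 0.993, -0.122, 0.0]
force: [-14.8, -10.4, 35.4]
finger_gap: -0.0
grip_force: 17.2
```

Strap b met the same hard stop. I rise, move clear towards the robot's side and look.

Emit:
arm_command([
  {"xyz": [0,0,2],"spin": 0,"fingers": 1},
  {"xyz": [0,0,5],"spin": 0,"fingers": 1},
  {"xyz": [0,0,5],"spin": 0,"fingers": 1},
  {"xyz": [0,-5,3],"spin": 0,"fingers": 1},
  {"xyz": [0,-6,0],"spin": 0,"fingers": 1},
  {"xyz": [0,-6,0],"spin": 0,"fingers": 1},
  {"xyz": [0,-6,0],"spin": 0,"fingers": 1},
  {"xyz": [0,-6,0],"spin": 0,"fingers": 1},
  {"xyz": [0,-6,0],"spin": 0,"fingers": 1},
  {"xyz": [0,0,0],"spin": 0,"fingers": 1},
  {"xyz": [0,0,0],"spin": 0,"fingers": 1},
])

```text
time: 16.23
ee_pos: [0.4782, -0.0037, 0.2201]
tool_rot: [-0.0, 0.992, -0.123, -0.0]
force: [-0.7, 0.7, 0.3]
finger_gap: 0.0002
grip_force: 0.0
```

Run:
```python
from h import *
p,M=st()
cv2.imwrite("pics/w8.png",np.hstack([cv2.resize(camera("top")[90:340,80:280],(400,500)),cv2.resize(camera("side")[190:340,130:310],(400,500))]))
```

```text
t 16.23 p [ 0.4782 -0.0037  0.2201] yaw -14.08 F [-0.7  0.7  0.3] gap 0.0002 0.0
```

View pics/w8.png

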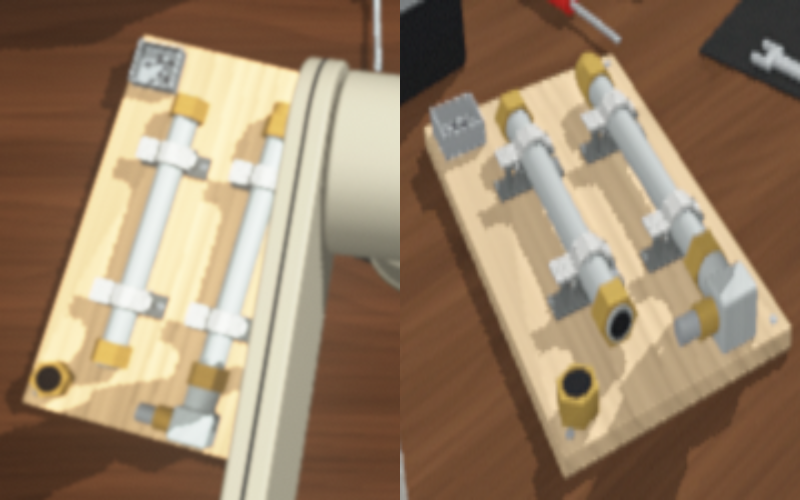

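Both straps lie shut, at (165,155) and (127,297) in the left view, and match the finished clips. The tin and the spare nut have not moved. I hand the job in.

```bash
python3 -c "
from station import order
print(order.job_done())"
```

```text
the job is handed in; nothing more can be done
None
```

The pipe lies in both clips with its end nuts outside, both straps are pressed shut and stayed shut, nothing else was moved, and the job was handed in at about 16 s.

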